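# Fit a hammer-head bolt into slotted strut

### The arm

A 6-joint arm with a two-finger parallel gripper is mounted at the origin on a cart in front of the work surface, level with it; the furniture and walls round the work are solid. World frame = base frame: x ahead of the robot, y to its left, z up, the work surface at z = 0. Lengths are in m, angles in rad, forces in N, time in s.
With the tool pointing down it reaches from about 0.275 to 0.85 m from the base axis. Payload 5.2 kg.
Tool frame: the origin (TCP) lies midway between the tips of the shut fingers; the grasp point (between the pads) lies 19 mm behind it; z points along the fingers, x is the direction in which the jaws open and shut, and the axes are right-handed (so a half turn about z gives the same grasp; the last joint's range is limited). The gripper opens to 85 mm and grips with 20 to 120 N. Pads are 22 mm wide; open, the fingers measure 114 mm over their backs; the gripper's body (76 mm by 85 mm) begins 54 mm behind the grasp point. The pads swing forward as they close: fully open they stand 13 mm farther back than shut.
Start: joints at [0.939, 0.259, 1.535, -0, 1.348, -0.203], TCP at [0.229, 0.5, 0.231] pointing down, gripper open.
Joint ranges: [-3.14, 3.14], [-0.91, 2.08], [0.19, 2.58], [-1.22, 4.36], [0.22, 2.71], [-3.12, 3.12]. Speed limits (rad/s): [2.57, 2.57, 3.14, 3.14, 3.14, 3.14].

### API

Orientations are given as a unit quaternion [x, y, z, w].
In Python, from plant import env gives the robot as it stands.
- The arm moves only by the tool send_rows, never from a script. Its argument "targets" is a list of rows, each an object with "claw": the finger opening in cm, from 0 to 8.54; "travel": the shift along the tool's x, y, z in cm, a list of three; "roll": the turn about the tool's z in degrees. A call has 1 to 12 rows; each row is the pose to reach, as a shift and turn from the pose commanded when the call began, along the tool's axes at that moment; what a row does not reach only later rows make up. A row lasts 1/10 s, in which the tool goes at most 50 mm and 8.59 degrees, less where a joint would pass 70% of its speed; a pose out of reach is approached as far as the arm can. A call with a gripper value outside its range is refused whole. The fingers move at their own pace and stop on an object; "squeeze" is the grip in N (left out, the last holds). Time passes only in rows, so rows that repeat a pose let the fingers close. It gives the time, the measured TCP pose, the force and the opening at its end, in the units of the state.
- env.get_state(): the state, without advancing time (a new reading comes with each control period).
- env.grab_frame(name): name is "side" or "top" or "wrist"; returns (picture, depth): 420x560x3 uint8, red, green, blue; 420x560 float32, m along the optical axis (not along the pixel's ray), 0 where there is no reading.
- env.get_calibration(name): a dict with "intrinsics" (3x3 intrinsics, pixels), "R" (3x3) and "t" (3): a world point X has camera coordinates R X + t; the wrist camera has in their place "tool_from_camera" (4x4, takes a point from camera to tool coordinates, whose origin is the TCP and whose axes are the tool frame's). Camera axes: x right, y down, z forward; pixel columns grow to the right and rows downward; lengths in m; the calibration is good to about 2 mm. A picture is of the moment at which its call begins: read the wrist's pose just before it. get_calibration takes no time and is no camera call.
- env.close_job(): hands the job in, once; it reports no verdict.
The state is a dict: "time": time; "joint_positions": joint angles; "qvel": joint speeds; "joint_efforts": joint torques, N m; "tcp_pos": TCP position; "tool_rot": TCP orientation; "force": force on the tool from outside, world axes, zero at the start; "torque": the same for the moment, N m; "grip_width": finger opening in m.
Only numpy, scipy, OpenCV 4.12 (cv2) and the standard library are available. Lean on these libraries where they do the work, as an engineer would, in place of code of your own. Each camera call takes 0.05 s, during which the arm holds its last target. There are 200 camera calls.

### The job

Take the red-handled hammer-head bolt out of its grey rest, lower its head lengthwise through the slot of the metal strut at the blue tape mark until the flange lies on the lips, and give it a quarter turn clockwise (seen from above) so that the head lies across under the lips. Then, still holding it, pull it straight up firmly but gently for a second, with about 1.5 kg of pull, to prove that it has caught; let it down and let go, leaving it upright in the strut with the handle square across. Never force it: less than 3 kg between bolt and strut at any time, and leave the other things on the bench alone.

Things in the scene. Friction and masses are not known exactly. Their poses are not given: they have to be found in the camera images.
- bolt: hammer-head bolt, 0.11 to 0.18 kg. Origin: centre of the underside of its round steel flange (34 mm diameter, 4 mm thick), z up along the stem. Above it a red handle, below it a stem and a brass hammer head 34 mm long (x, parallel to the handle), 19 mm wide (y), 8 mm thick. The same after a half turn about z.
- rest: grey block 70 x 50 x 36 mm, fixed to the bench, origin at the centre of its underside. A pocket in its top (42 mm along x, 26 mm along y, 31 mm deep) in which the bolt's head hangs at the start, with the flange lying on the block's top.
- strut: slotted metal strut fixed to the bench, slot upward: 41 mm wide (x), 41 mm high, 228 mm long (y) with orange end caps, on four small dark feet. Origin at the centre of its underside.
- mark: pair of blue tape stripes 6 mm wide over the strut's lips, fixed to the strut, marking where the bolt belongs. Origin on the centre line of the slot at the level of the lips' top; x across the slot, y along the slot, z up.
- spool: spool of solder with green flanges, 54 mm diameter, 30 mm high, origin at the centre of its underside; leave it alone
- battery_tool: black battery, 100 x 61 x 35 mm, origin at the centre of its underside; leave it alone
- eraser: blue and white eraser, 21 x 42 x 12 mm, origin at the centre of its underside; leave it alone
- handle (a point): centre of the bolt's red handle, 22 mm above the bolt's origin; a flat-sided bar 30 mm long (x), 14 mm thick (y), from 7 to 37 mm above the bolt's origin; grip it across the 14 mm
- stem (a point): point on the bolt's 11 mm stem 6 mm below the flange's underside. How far the head is threaded on differs each time and is not reported: its upper face lies 6 to 18 mm below the flange's underside, and stays there. Two opposite corners of the head are cut away: inside the strut it turns clockwise only (seen from above), and meets the side walls 5 to 10 degrees past the quarter turn.
- slot (a point): middle of the strut's slot at the level of the lips' top, 41 mm above the strut's origin. The slot is 22 mm wide and runs along y; the lips are 4 mm thick; the channel inside is 35 mm wide and 33 mm deep below the lips. In the slot the bolt's head has 1.5 mm to spare each side; when caught it has 2 to 14 mm of play up and down.

How it is judged:
On the way, in this order (a step that is already met when the one before it is completed fails the run):
1. the bolt's head is down through the slot at the mark, lengthwise, flange within 3 mm of the lips (z of bolt in the frame of mark between -0.003 and 0.003 m and horizontal distance between bolt and mark below 0.015 m and angle between the x axis of bolt and the y axis of mark, either way round below 0.25 rad), for 0.1 s.
2. it is turned a quarter turn, the head across under the lips (z of bolt in the frame of mark between -0.003 and 0.0165 m and horizontal distance between bolt and mark below 0.018 m and angle between the x axis of bolt and the x axis of mark, either way round below 0.25 rad), for 0.1 s.
3. it is pulled up against the lips with more than 10 N for 0.5 s (z of bolt in the frame of mark between 0.001 and 0.0165 m and horizontal distance between bolt and mark below 0.02 m and angle between the x axis of bolt and the x axis of mark, either way round below 0.25 rad and contact force between bolt and strut above 10 N), for 0.5 s.
At the end, for the whole second after the job is handed in: The bolt stands at rest and released in the strut at the blue mark (within 20 mm), upright within 0.12 rad, its flange on the lips within 3 mm, its handle and head across the slot within 0.25 rad (z of bolt in the frame of mark between -0.003 and 0.003 m and horizontal distance between bolt and mark below 0.02 m and angle between the x axis of bolt and the x axis of mark, either way round below 0.25 rad and angle between bolt's own z axis and vertical below 0.12 rad and linear speed of bolt below 0.02 m/s); the robot touches nothing.
It fails at once if the bolt is forced: 30 N or more between bolt and strut (contact force between bolt and strut above 30 N).
It fails at once if another thing on the bench is moved by more than 15 mm (distance of any of spool, battery_tool, eraser from where it was at the start of the episode above 0.015 m).
It also fails if it takes over 72 s, if anything falls off the work surface, if the arm or the gripper's body presses on something with over 40 N, if the wrist force passes 120 N, or if a joint passes its speed limit or range.

## Working session

There is one attempt and no reset: what is moved stays moved. The work goes in short steps, Python scripts to look and compute and a tool call to move; the robot and the scene stay as the last step left them, time stands still between calls to the robot, and variables do not carry over. Pictures are saved under pics/ and viewed, about 8 in all and at most 12, crops included, and the job is handed in when it is done.

Besides the shell and the picture viewer there is one more tool, called after "Emit:" by a JSON object that holds its "name" and its "arguments", one argument or row to a line. send_rows: Moves the arm, as the interface text tells. Its arguments: {"type":"object","properties":{"targets":{"type":"array"},"squeeze":{"type":"number"}},"required":["targets"]}

```bash
mkdir -p pics; cat > h.py <<'E'
from plant import env
import numpy as np, cv2
from scipy.spatial.transform import Rotation as Rn
def grab(n):
    s=env.get_state(); p,d=env.grab_frame(n); c=env.get_calibration(n)
    K=np.array(c["intrinsics"])
    if n=="wrist":
        T=np.array(c["tool_from_camera"]); A=np.eye(4); A[:3,:3]=Rn.from_quat(s["tool_rot"]).as_matrix(); A[:3,3]=s["tcp_pos"]; W=A@T
    else:
        W=np.eye(4); R=np.array(c["R"]); W[:3,:3]=R.T; W[:3,3]=-R.T@np.array(c["t"])
    return p,d,K,W
def pw(u,v,d,K,W):
    return (W@np.r_[d*np.linalg.inv(K)@[u,v,1],1])[:3]
def onz(u,v,z,K,W):
    r=W[:3,:3]@np.linalg.inv(K)@[u,v,1]; o=W[:3,3]; return o+r*(z-o[2])/r[2]
def save(n,p): cv2.imwrite(f"pics/{n}.png",cv2.cvtColor(p,cv2.COLOR_RGB2BGR))
E
python3 - <<'E'
from h import *
for n in("top","side"):
    p,d,K,W=grab(n); save(n,p); np.savez(n,p=p,d=d,K=K,W=W); print(n,W.round(3).tolist(),K[0,0])
print(env.get_state())
E
```

```text
top [[0.019, -0.998, 0.057, 0.538], [-0.999, -0.021, -0.029, 0.023], [0.03, -0.057, -0.998, 0.932], [0.0, 0.0, 0.0, 1.0]] 421.61204498991924
side [[-0.984, -0.131, 0.121, 0.481], [-0.178, 0.675, -0.716, 0.704], [0.013, -0.726, -0.687, 0.705], [0.0, 0.0, 0.0, 1.0]] 512.9836435096195
{'time': 0.1, 'joint_positions': array([ 9.39203904e-01,  2.59264616e-01,  1.53596997e+00, -6.20301736e-07,
        1.34799637e+00, -2.02809237e-01]), 'qvel': array([-0.00093926, -0.00299035, -0.00256239,  0.00046349,  0.00094613,
       -0.00169263]), 'joint_efforts': array([ 5.02688654e-04, -4.46973038e+01, -2.91247255e+01, -3.80014562e-04,
        6.31492672e-03, -7.83572000e-05]), 'tcp_pos': array([0.22837048, 0.4998299 , 0.23056226]), 'tool_rot': array([ 8.41357052e-01,  5.40479084e-01, -7.64144520e-04,  2.95124044e-04]), 'force': array([-0.26778322,  0.49873588,  0.51096431]), 'torque': array([0.04930159, 0.03274812, 0.02341574]), 'grip_width': 0.0856180303398813}
```

View pics/top.png

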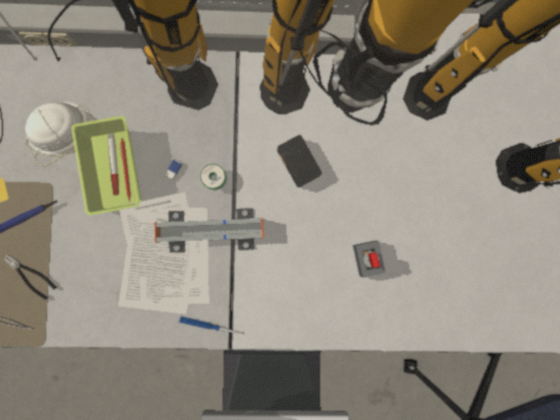

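The top view shows the rest with the red handle at (372,260), the strut along the columns from (155,231) to (265,229) with blue tape at about (225,230). The spool is at (213,176), the battery at (299,161) and the eraser at (174,168).

```bash
python3 - <<'E'
from h import *
z=np.load("top.npz");p,d,K,W=[z[k] for k in "pdKW"]
a=cv2.resize(p[200:260,145:275],None,fx=6,fy=6,interpolation=3)[:,:780]
b=cv2.resize(p[235:285,345:395],None,fx=4.8,fy=4.8,interpolation=3)
q=np.zeros((600,780,3),np.uint8);q[:360]=a;q[360:,:240]=b
s=np.load("side.npz")["p"]
q[360:,250:570]=cv2.resize(s,(320,240)); save("crop",q)
for u,v in[(155,231),(265,229),(225,222),(225,238),(372,260),(358,245),(383,275)]: print(u,v,d[v,u],pw(u,v,d[v,u],K,W).round(4))
E
```

```text
155 231 0.8818918 [0.5417 0.2597 0.0417]
265 229 0.93326724 [ 0.551   0.0303 -0.0026]
225 222 0.8896107 [0.5636 0.1146 0.0394]
225 238 0.88568395 [0.5299 0.1135 0.0415]
372 260 0.86132854 [ 0.491  -0.19    0.0724]
358 245 0.89871407 [ 0.5203 -0.1688  0.036 ]
383 275 0.93200856 [ 0.4545 -0.2325  0.0007]
```

View pics/crop.png

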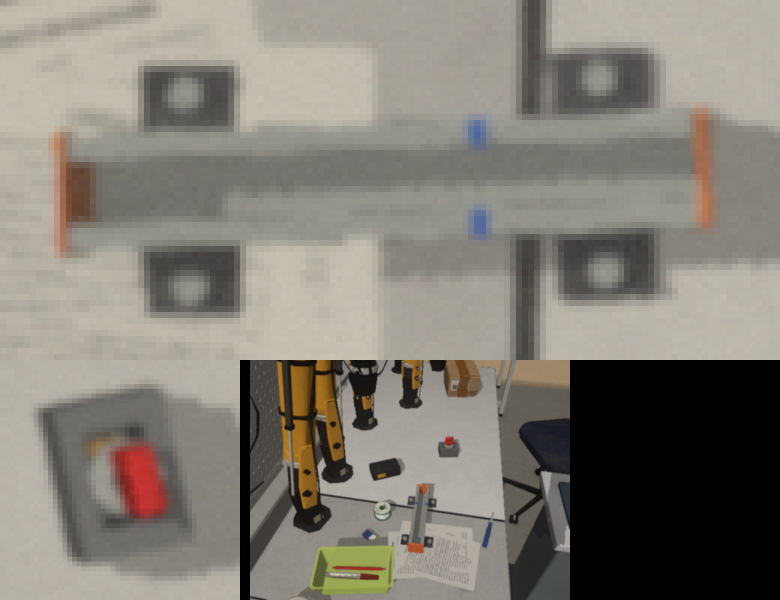

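```bash
cat >> h.py <<'E'
def plan(pos,ang):
    """tool-axis travel (cm) and roll (deg) to reach pos with tool x at world angle ang (deg)"""
    s=env.get_state(); R=Rn.from_quat(s["tool_rot"]).as_matrix()
    t=R.T@(np.array(pos)-s["tcp_pos"])*100
    a=np.degrees(np.arctan2(R[1,0],R[0,0]))
    print("travel",t.round(2),"roll",round(-(ang-a),2),"now",s["tcp_pos"].round(4),"ang",round(a,2),"q6",s["joint_positions"][5].round(3),"F",s["force"].round(2),"grip",s["grip_width"].round(4),"t",round(s["time"],2))
E
python3 - <<'E'
from h import *
z=np.load("top.npz");p,d,K,W=[z[k] for k in "pdKW"]
f=lambda u,v,z:onz(u,v,z,K,W)
m=f(145+479.5/6,200+177/6,.041); print("mark",m)
a=f(145+62/6,200+193/6,.041);b=f(145+703/6,200+168/6,.041);print("strut yaw",np.degrees(np.arctan2(*(a-b)[[1,0]])),np.linalg.norm(a-b))
c=[f(345+x/4.8,235+y/4.8,.036) for x,y in[(40,410-360),(160,28),(190,180),(78,202)]]
print("rest",np.mean(c,0),[np.degrees(np.arctan2(*(v)[[1,0]])) for v in(c[0]-c[3],c[1]-c[2])],np.linalg.norm(c[0]-c[3]),np.linalg.norm(c[0]-c[1]))
plan([np.mean(c,0)[0],np.mean(c,0)[1],.23],-76)
print(env.get_calibration("wrist"))
E
```

```text
mark [0.5477246  0.11420138 0.041     ]
strut yaw 93.35440791239819 0.22356995401839339
rest [ 0.49115744 -0.19342999  0.036     ] [np.float64(14.711559231141566), np.float64(11.631498833319116)] 0.06897693599157538 0.054665729481421704Traceback (most recent call last):
  File "<stdin>", line 8, in <module>
  File "h.py", line 22, in plan
    print("travel",t.round(2),"roll",round(-(ang-a),2),"now",s["tcp_pos"].round(4),"ang",round(a,2),"q6",s["joint_positions"][5].round(3),"F",s["force"].round(2),"grip",s["grip_width"].round(4),"t",round(s["time"],2))
                                                                                                                                                                         ^^^^^^^^^^^^^^^^^^^^^
AttributeError: 'float' object has no attribute 'round'
```

```bash
sed -i 's/s\["grip_width"\].round(4)/round(s["grip_width"],4)/' h.py; python3 - <<'E'
from h import *
plan([.491,-.193,.20],-77)
print(np.array(env.get_calibration("wrist")["tool_from_camera"]).round(3),env.get_calibration("wrist")["intrinsics"])
E
```

```text
travel [-52.09  52.69   3.12] roll 142.43 now [0.2284 0.4998 0.2306] ang 65.43 q6 -0.203 F [-0.27  0.5   0.51] grip 0.0856 t 0.1
[[ 1.    -0.     0.     0.001]
 [ 0.     0.965  0.262 -0.065]
 [-0.    -0.262  0.965 -0.142]
 [ 0.     0.     0.     1.   ]] [[362.02727404   0.         277.36400246]
 [  0.         362.02727404 207.44538042]
 [  0.           0.           1.        ]]
```

Emit:
{"name": "send_rows", "arguments": {
  "targets": [
    {"claw": 8.5, "travel": [-52.1, 52.7, 3.0], "roll": 142.4},
    {"claw": 8.5, "travel": [-52.1, 52.7, 3.0], "roll": 142.4},
    {"claw": 8.5, "travel": [-52.1, 52.7, 3.0], "roll": 142.4},
    {"claw": 8.5, "travel": [-52.1, 52.7, 3.0], "roll": 142.4},
    {"claw": 8.5, "travel": [-52.1, 52.7, 3.0], "roll": 142.4},
    {"claw": 8.5, "travel": [-52.1, 52.7, 3.0], "roll": 142.4},
    {"claw": 8.5, "travel": [-52.1, 52.7, 3.0], "roll": 142.4},
    {"claw": 8.5, "travel": [-52.1, 52.7, 3.0], "roll": 142.4},
    {"claw": 8.5, "travel": [-52.1, 52.7, 3.0], "roll": 142.4},
    {"claw": 8.5, "travel": [-52.1, 52.7, 3.0], "roll": 142.4},
    {"claw": 8.5, "travel": [-52.1, 52.7, 3.0], "roll": 142.4},
    {"claw": 8.5, "travel": [-52.1, 52.7, 3.0], "roll": 142.4}
  ]
}}

```text
time: 1.3
tcp_pos: [0.4412, -0.0625, 0.2069]
tool_rot: [0.945, -0.326, -0.0, -0.0]
force: [0.9, 1.9, -0.6]
grip_width: 0.0849
```

```bash
python3 - <<'E'
from h import *
plan([.491,-.193,.20],-77)
E
```

```text
travel [11.97  7.2   0.68] roll 38.91 now [ 0.4412 -0.0625  0.2069] ang -38.09 q6 0.273 F [ 0.87  1.89 -0.64] grip 0.0849 t 1.3
```

Emit:
{"name": "send_rows", "arguments": {
  "targets": [
    {"claw": 8.5, "travel": [12.0, 7.2, 0.5], "roll": 39},
    {"claw": 8.5, "travel": [12.0, 7.2, 0.5], "roll": 39},
    {"claw": 8.5, "travel": [12.0, 7.2, 0.5], "roll": 39},
    {"claw": 8.5, "travel": [12.0, 7.2, 0.5], "roll": 39},
    {"claw": 8.5, "travel": [12.0, 7.2, 0.5], "roll": 39},
    {"claw": 8.5, "travel": [12.0, 7.2, 0.5], "roll": 39},
    {"claw": 8.5, "travel": [12.0, 7.2, 0.5], "roll": 39},
    {"claw": 8.5, "travel": [12.0, 7.2, 0.5], "roll": 39}
  ]
}}

```text
time: 2.1
tcp_pos: [0.492, -0.1904, 0.202]
tool_rot: [0.785, -0.62, -0.0, 0.0]
force: [0.7, -0.1, -0.5]
grip_width: 0.0847
```

```bash
python3 - <<'E'
from h import *
plan([.491,-.193,.20],-77)
p,d,K,W=grab("wrist"); np.savez("w1",p=p,d=d,K=K,W=W)
save("w1",p)
hsv=cv2.cvtColor(p,cv2.COLOR_RGB2HSV)
m=((hsv[...,0]<6)|(hsv[...,0]>174))&(hsv[...,1]>180)&(hsv[...,2]>80)
v,u=np.nonzero(m); P=np.array([pw(a,b,d[b,a],K,W) for a,b in zip(u,v) if d[b,a]>0])
print(len(P),P.min(0),P.max(0))
T=P[P[:,2]>np.percentile(P[:,2],98)-.003]; print("top",len(T),T.mean(0),cv2.minAreaRect((T[:,:2]*1000).astype(np.float32)))
E
```

```text
travel [0.23 0.15 0.2 ] roll 0.43 now [ 0.492  -0.1904  0.202 ] ang -76.57 q6 0.756 F [ 0.74 -0.14 -0.5 ] grip 0.0847 t 2.1Traceback (most recent call last):
  File "<stdin>", line 8, in <module>
    return umr_minimum(a, axis, None, out, keepdims, initial, where)
ValueError: zero-size array to reduction operation minimum which has no identity
```

View pics/w1.png

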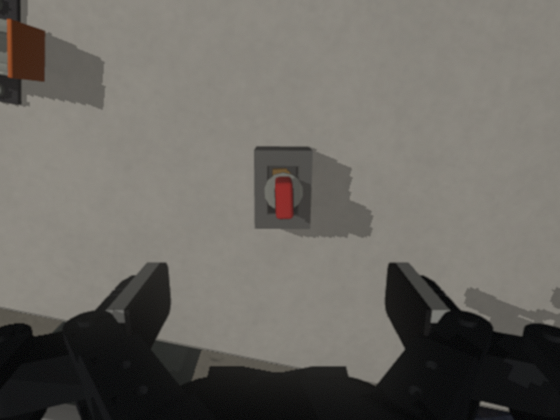

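The wrist view shows the red handle's top at about (284,203), upright in the image, so the jaws are already aligned. The flange is at (284,191) and the rest spans (255,148)–(311,229).

```bash
python3 - <<'E'
from h import *
z=np.load("w1.npz");p,d,K,W=[z[k] for k in "pdKW"]
q=p.astype(int); m=(q[...,0]>2.5*q[...,1])&(q[...,0]>80); m[:100]=0
v,u=np.nonzero(m); print(u.min(),u.max(),v.min(),v.max())
P=np.array([pw(a,b,d[b,a],K,W) for a,b in zip(u,v) if d[b,a]>0])
if len(P):
  T=P[P[:,2]>np.percentile(P[:,2],90)-.004]; print("top",len(T),T.mean(0),cv2.minAreaRect((T[:,:2]*1000).astype(np.float32)))
c=np.array([onz(a,b,.036,K,W) for a,b in[(255,148),(312,148),(312,229),(255,229)]]);print("rest",c.round(4).tolist(),c.mean(0), np.degrees(np.arctan2(*(c[0]-c[3])[[1,0]])))
c=c.mean(0); print("depth block",d[220,262],pw(262,220,d[220,262],K,W))
crop=cv2.resize(p[135:245,235:335],None,fx=5,fy=5,interpolation=3); save("w1c",crop)
E
```

```text
276 291 178 217
top 561 [ 0.49294272 -0.19504234  0.07254336] ((492.41851806640625, -195.11199951171875), (28.13272476196289, 11.773104667663574), 13.957736015319824)
rest [[0.5223, -0.1637, 0.036], [0.5335, -0.2105, 0.036], [0.4638, -0.229, 0.036], [0.4519, -0.1793, 0.036]] [ 0.49285335 -0.19563479  0.036     ] 12.476169882543822
depth block 0.32344788 [ 0.46135174 -0.18353603  0.03525025]
```

View pics/w1c.png

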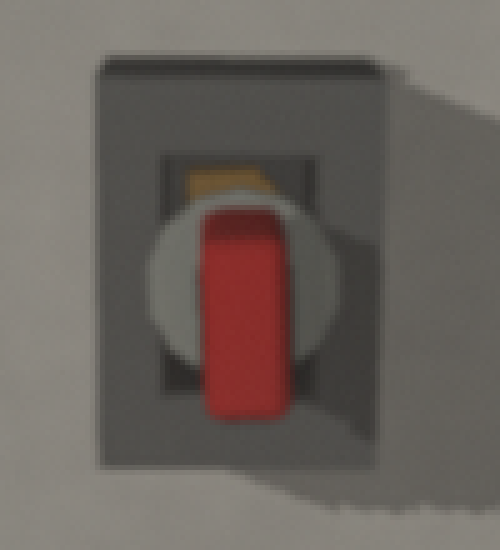

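```bash
python3 - <<'E'
from h import *
plan([.4927,-.1951,.044],-76.2)
E
```

```text
travel [ 0.48  0.04 15.81] roll -0.39 now [ 0.492  -0.1903  0.2021] ang -76.59 q6 0.756 F [-0.08  0.33  0.67] grip 0.085 t 2.15
```

Emit:
{"name": "send_rows", "arguments": {
  "targets": [
    {"claw": 5, "travel": [0.5, 0, 4], "roll": -0.4},
    {"claw": 5, "travel": [0.5, 0, 8], "roll": -0.4},
    {"claw": 5, "travel": [0.5, 0, 10], "roll": -0.4},
    {"claw": 5, "travel": [0.5, 0, 10], "roll": -0.4},
    {"claw": 5, "travel": [0.5, 0, 10], "roll": -0.4},
    {"claw": 5, "travel": [0.5, 0, 10], "roll": -0.4}
  ]
}}

```text
time: 2.75
tcp_pos: [0.4944, -0.1962, 0.1038]
tool_rot: [0.787, -0.617, 0.002, -0.0]
force: [0.1, 0.7, 0.5]
grip_width: 0.05
```

```bash
python3 - <<'E'
from h import *
plan([.4927,-.1951,.044],-76.2)
p,d,K,W=grab("wrist"); q=p.astype(int); m=(q[...,0]>2.5*q[...,1])&(q[...,0]>80); m[:100]=0
v,u=np.nonzero(m)
P=np.array([pw(a,b,d[b,a],K,W) for a,b in zip(u,v) if d[b,a]>0])
T=P[abs(P[:,2]-np.percentile(P[:,2],80))<.003]; print("top",len(T),T.mean(0),cv2.minAreaRect((T[:,:2]*1000).astype(np.float32)))
E
```

```text
travel [-0.16  0.15  5.98] roll -0.07 now [ 0.4944 -0.1962  0.1038] ang -76.27 q6 0.744 F [0.12 0.75 0.45] grip 0.05 t 2.75
top 1279 [ 0.49331219 -0.19506558  0.07249394] ((492.5998229980469, -195.14915466308594), (28.83736228942871, 13.01074504852295), 14.114775657653809)
```

Consistent. Descend and grip.

Emit:
{"name": "send_rows", "arguments": {
  "targets": [
    {"claw": 5, "travel": [-0.1, 0.1, 2], "roll": -0.1},
    {"claw": 5, "travel": [-0.1, 0.1, 4], "roll": -0.1},
    {"claw": 5, "travel": [-0.1, 0.1, 5.5], "roll": -0.1},
    {"claw": 5, "travel": [-0.1, 0.1, 5.95], "roll": -0.1},
    {"claw": 5, "travel": [-0.1, 0.1, 5.95], "roll": -0.1},
    {"claw": 5, "travel": [-0.1, 0.1, 5.95], "roll": -0.1}
  ]
}}

```text
time: 3.4
tcp_pos: [0.4929, -0.1954, 0.0437]
tool_rot: [0.787, -0.617, 0.001, -0.0]
force: [0.3, 0.7, -0.1]
grip_width: 0.0499
```

Emit:
{"name": "send_rows", "arguments": {
  "squeeze": 50,
  "targets": [
    {"claw": 1, "travel": [0, 0, 0], "roll": 0},
    {"claw": 1, "travel": [0, 0, 0], "roll": 0},
    {"claw": 1, "travel": [0, 0, 0], "roll": 0},
    {"claw": 1, "travel": [0, 0, 0], "roll": 0},
    {"claw": 1, "travel": [0, 0, 0], "roll": 0},
    {"claw": 1, "travel": [0, 0, 0], "roll": 0},
    {"claw": 1, "travel": [0, 0, 0], "roll": 0},
    {"claw": 1, "travel": [0, 0, 0], "roll": 0}
  ]
}}

```text
time: 4.2
tcp_pos: [0.4924, -0.1951, 0.0433]
tool_rot: [0.787, -0.617, 0.001, -0.0]
force: [-0.8, 0.4, 6.0]
grip_width: 0.0132
```

```bash
python3 - <<'E'
from h import *
plan([.4927,-.1951,.044],-76.2)
E
```

```text
travel [ 0.01 -0.03 -0.07] roll -0.0 now [ 0.4924 -0.1951  0.0433] ang -76.2 q6 0.742 F [-0.79  0.37  5.97] grip 0.0132 t 4.2
```

Emit:
{"name": "send_rows", "arguments": {
  "targets": [
    {"claw": 1, "travel": [0, 0, -1], "roll": 0},
    {"claw": 1, "travel": [0, 0, -3], "roll": 0},
    {"claw": 1, "travel": [0, 0, -6], "roll": 0},
    {"claw": 1, "travel": [0, 0, -10], "roll": 0},
    {"claw": 1, "travel": [0, 0, -12], "roll": 0},
    {"claw": 1, "travel": [0, 0, -12], "roll": 0},
    {"claw": 1, "travel": [0, 0, -12], "roll": 0}
  ]
}}

```text
time: 4.9
tcp_pos: [0.4917, -0.1946, 0.1624]
tool_rot: [0.787, -0.617, 0.0, 0.0]
force: [-0.0, -0.3, -1.3]
grip_width: 0.0133
```

```bash
python3 - <<'E'
from h import *
plan([.5477,.1142,.163],3.35)
E
```

```text
travel [-28.66 -12.8   -0.06] roll -79.55 now [ 0.4917 -0.1946  0.1624] ang -76.2 q6 0.742 F [-0.04 -0.26 -1.26] grip 0.0133 t 4.9
```

Emit:
{"name": "send_rows", "arguments": {
  "targets": [
    {"claw": 1, "travel": [-28.7, -12.8, 0], "roll": -79.5},
    {"claw": 1, "travel": [-28.7, -12.8, 0], "roll": -79.5},
    {"claw": 1, "travel": [-28.7, -12.8, 0], "roll": -79.5},
    {"claw": 1, "travel": [-28.7, -12.8, 0], "roll": -79.5},
    {"claw": 1, "travel": [-28.7, -12.8, 0], "roll": -79.5},
    {"claw": 1, "travel": [-28.7, -12.8, 0], "roll": -79.5},
    {"claw": 1, "travel": [-28.7, -12.8, 0], "roll": -79.5},
    {"claw": 1, "travel": [-28.7, -12.8, 0], "roll": -79.5},
    {"claw": 1, "travel": [-28.7, -12.8, 0], "roll": -79.5},
    {"claw": 1, "travel": [-28.7, -12.8, 0], "roll": -79.5},
    {"claw": 1, "travel": [-28.7, -12.8, 0], "roll": -79.5},
    {"claw": 1, "travel": [-28.7, -12.8, 0], "roll": -79.5}
  ]
}}

```text
time: 6.1
tcp_pos: [0.5469, 0.1144, 0.161]
tool_rot: [1.0, 0.028, -0.002, -0.0]
force: [0.5, 0.8, -1.5]
grip_width: 0.0133
```

```bash
python3 - <<'E'
from h import *
plan([.5477,.1142,.163],3.35)
p,d,K,W=grab("wrist"); np.savez("w2",p=p,d=d,K=K,W=W); save("w2",p)
E
```

```text
travel [ 0.08  0.02 -0.2 ] roll -0.13 now [0.5469 0.1144 0.161 ] ang 3.22 q6 -0.05 F [ 0.5   0.78 -1.51] grip 0.0133 t 6.1
```

View pics/w2.png

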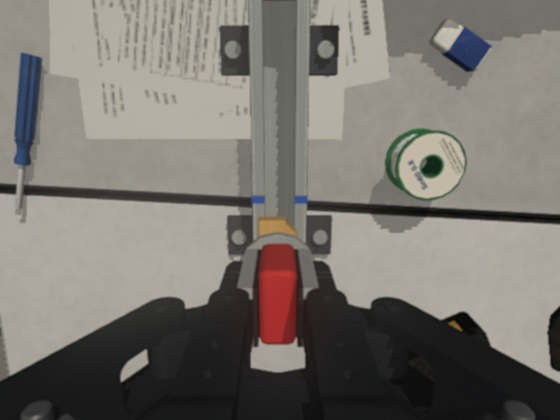

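The wrist view shows the bolt gripped upright, brass head tip at about (277,225), and blue stripes at (258,200) and (301,200), with the strut along the columns. Measuring closer.

```bash
python3 - <<'E'
from h import *
z=np.load("w2.npz");p,d,K,W=[z[k] for k in "pdKW"]
save("w2c",cv2.resize(p[165:260,225:335],None,fx=6,fy=6,interpolation=3))
q=p.astype(int); m=(q[...,2]>1.6*q[...,0])&(q[...,2]>80); m[:,:245]=0;m[:,320:]=0;m[:180]=0;m[215:]=0
n,l,st,c=cv2.connectedComponentsWithStats(m.astype(np.uint8))
X=[onz(*c[i],.041,K,W) for i in range(1,n) if st[i,4]>15]; print(st[1:],c[1:],X,np.mean(X,0))
for v in (80,120,160,215):
    # lips where world z near .041
    zz=np.array([pw(u,v,d[v,u],K,W) for u in range(240,320)]); on=(abs(zz[:,2]-.041)<.006)
    us=np.arange(240,320)[on]; g=np.argmax(np.diff(us)); L=onz(us[0]-.5,v,.041,K,W);R=onz(us[-1]+.5,v,.041,K,W)
    A=onz(us[g]+.5,v,.041,K,W);B=onz(us[g+1]-.5,v,.041,K,W)
    print(v,us[0],us[g],us[g+1],us[-1],((L+R)/2).round(4),((A+B)/2).round(4),np.linalg.norm(R-L).round(4),np.linalg.norm(B-A).round(4))
E
```

```text
[[251 196  13   8  90]
 [295 196  13   7  86]] [[257.07777778 199.1       ]
 [300.65116279 199.05813953]] [array([0.53251346, 0.11519751, 0.041     ]), array([0.56497615, 0.11706812, 0.041     ])] [0.5487448  0.11613281 0.041     ]
80 250 263 295 308 [0.5441 0.2    0.041 ] [0.5441 0.2001 0.041 ] 0.0404 0.0212
120 251 263 295 308 [0.5459 0.1735 0.041 ] [0.5456 0.1734 0.041 ] 0.0409 0.0218
160 251 264 295 307 [0.5472 0.1453 0.041 ] [0.5475 0.1453 0.041 ] 0.0413 0.0218
215 253 264 294 306 [0.5499 0.1038 0.041 ] [0.5496 0.1038 0.041 ] 0.0408 0.0219
```

View pics/w2c.png

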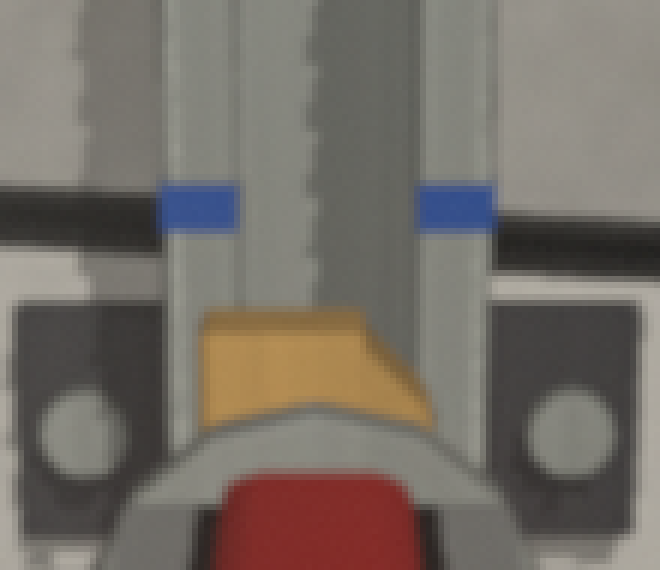

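Mark ≈ (0.549, 0.116), strut yaw 93.4°, slot width 21.8 mm, which matches the given sizes. By camera-relative measurement the bolt needs about +1 mm in tool x. I'll go down to just above the lips and look again.

Emit:
{"name": "send_rows", "arguments": {
  "targets": [
    {"claw": 1, "travel": [0.1, -0.16, 3], "roll": -0.2},
    {"claw": 1, "travel": [0.1, -0.16, 6], "roll": -0.2},
    {"claw": 1, "travel": [0.1, -0.16, 7.4], "roll": -0.2},
    {"claw": 1, "travel": [0.1, -0.16, 7.4], "roll": -0.2},
    {"claw": 1, "travel": [0.1, -0.16, 7.4], "roll": -0.2},
    {"claw": 1, "travel": [0.1, -0.16, 7.4], "roll": -0.2},
    {"claw": 1, "travel": [0.1, -0.16, 7.4], "roll": -0.2}
  ]
}}

```text
time: 6.85
tcp_pos: [0.5497, 0.116, 0.0898]
tool_rot: [1.0, 0.03, 0.001, 0.0]
force: [0.6, 0.5, -1.7]
grip_width: 0.0135
```

```bash
python3 - <<'E'
from h import *
plan([.549,.116,.085],3.4)
p,d,K,W=grab("wrist"); np.savez("w3",p=p,d=d,K=K,W=W); save("w3c",cv2.resize(p[150:290,210:345],None,fx=4.2,fy=4.2,interpolation=3))
p,d,K,W=grab("side"); np.savez("s3",p=p,d=d,K=K,W=W)
for v in (80,120,150): pass
E
```

```text
travel [-0.07 -0.    0.48] roll 0.09 now [0.5497 0.116  0.0898] ang 3.49 q6 -0.051 F [ 0.58  0.5  -1.73] grip 0.0135 t 6.85
```

View pics/w3c.png

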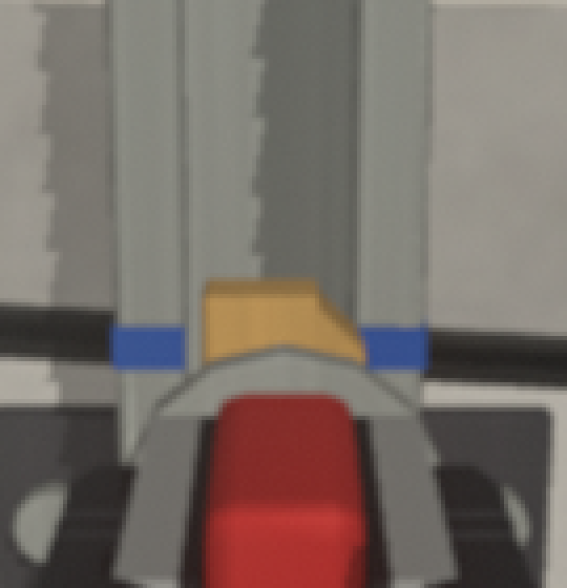

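Close view: slot centre at crop column ~272, bolt (head and handle) centre at ~285, so I need about −1.6 mm in tool x. The yaw agrees.

Emit:
{"name": "send_rows", "arguments": {
  "targets": [
    {"claw": 1, "travel": [-0.16, 0, 0], "roll": 0},
    {"claw": 1, "travel": [-0.16, 0, 0], "roll": 0},
    {"claw": 1, "travel": [-0.16, 0, 0], "roll": 0},
    {"claw": 1, "travel": [-0.16, 0, 0], "roll": 0},
    {"claw": 1, "travel": [-0.16, 0, 0], "roll": 0}
  ]
}}

```text
time: 7.45
tcp_pos: [0.5472, 0.116, 0.0885]
tool_rot: [1.0, 0.031, -0.0, -0.0]
force: [0.2, 0.6, -0.9]
grip_width: 0.0133
```

```bash
python3 - <<'E'
from h import *
plan([.5478,.116,.085],3.4)
p,d,K,W=grab("wrist"); np.savez("w4",p=p,d=d,K=K,W=W)
# slot/strut in tool frame
c=np.array(env.get_calibration("wrist")["tool_from_camera"])
for v in (80,110,140,170,200,220):
    us=np.arange(225,330); zz=np.array([pw(u,v,d[v,u],K,W)[2] for u in us]); s=us[abs(zz-.041)<.005]
    g=np.argmax(np.diff(s)); print(v,s[0],s[g],s[g+1],s[-1],"slot cam x mm",((s[g]+s[g+1])/2-K[0,2])/K[0,0]*d[v,s[g]]*1000, "outer",((s[0]+s[-1])/2-K[0,2])/K[0,0]*d[v,s[g]]*1000)
q=p.astype(int); m=(q[...,0]>2.5*q[...,1])&(q[...,0]>80); 
for v in (250,260,270,280):
    u=np.nonzero(m[v,240:320])[0]+240; print("handle",v,u.min(),u.max(),d[v,277],((u.min()+u.max())/2-K[0,2])/K[0,0]*d[v,277]*1000)
b=(q[...,0]>1.5*q[...,2])&(q[...,0]>100)&~m
for v in range(215,236,3):
    u=np.nonzero(b[v,240:320])[0]+240
    if len(u): print("head",v,u.min(),u.max(),d[v,u.min()+3],((u.min()+u.max())/2-K[0,2])/K[0,0]*d[v,u.min()+3]*1000)
E
```

```text
travel [ 0.06 -0.    0.35] roll 0.1 now [0.5472 0.116  0.0885] ang 3.5 q6 -0.052 F [ 0.16  0.58 -0.93] grip 0.0133 t 7.45
80 238 257 301 320 slot cam x mm 0.8191325725558539 outer 0.8191325725558539
110 239 257 301 319 slot cam x mm 0.8359115671929844 outer 0.8359115671929844
140 240 257 300 318 slot cam x mm 0.5881828292445245 outer 0.8470666778324858
170 241 258 300 317 slot cam x mm 0.8726293339102181 outer 0.8726293339102181
200 241 258 299 316 slot cam x mm 0.6176500675600181 outer 0.6176500675600181
220 242 257 299 315 slot cam x mm 0.34848892784436947 outer 0.6224592713017465
handle 250 263 292 0.14221938 0.053425492663070825
handle 260 261 294 0.13201891 0.04959362970923918
handle 270 260 295 0.1255667 0.04716982421737878
handle 280 259 296 0.12349931 0.04639319607455325
head 218 259 285 0.17516237 -2.5953055970746686
head 221 258 287 0.17301457 -2.324530047330635
head 224 258 290 0.17347881 -1.611986699491242
head 227 258 293 0.17343087 -0.8929591803296403
head 230 259 295 0.17335062 -0.17429640253255993
head 233 259 296 0.17476454 0.06565126272496932
```

Emit:
{"name": "send_rows", "arguments": {
  "targets": [
    {"claw": 1, "travel": [0.06, 0, 0.4], "roll": 0.1},
    {"claw": 1, "travel": [0.06, 0, 0.8], "roll": 0.1},
    {"claw": 1, "travel": [0.06, 0, 1.2], "roll": 0.1},
    {"claw": 1, "travel": [0.06, 0, 1.2], "roll": 0.1},
    {"claw": 1, "travel": [0.06, 0, 1.2], "roll": 0.1},
    {"claw": 1, "travel": [0.06, 0, 1.2], "roll": 0.1},
    {"claw": 1, "travel": [0.06, 0, 1.2], "roll": 0.1}
  ]
}}

```text
time: 8.2
tcp_pos: [0.5479, 0.116, 0.0767]
tool_rot: [1.0, 0.03, 0.0, -0.0]
force: [-0.5, -0.2, -1.8]
grip_width: 0.0134
```

```bash
python3 - <<'E'
from h import *
plan([.5478,.116,.0483],3.4)
E
```

```text
travel [-0.01 -0.    2.84] roll -0.0 now [0.5479 0.116  0.0767] ang 3.4 q6 -0.05 F [-0.51 -0.2  -1.81] grip 0.0134 t 8.2
```

Well aligned. Going down in small steps, watching the force.

Emit:
{"name": "send_rows", "arguments": {
  "targets": [
    {"claw": 1, "travel": [0, 0, 0.15], "roll": 0},
    {"claw": 1, "travel": [0, 0, 0.3], "roll": 0},
    {"claw": 1, "travel": [0, 0, 0.3], "roll": 0}
  ]
}}

```text
time: 8.5
tcp_pos: [0.5476, 0.116, 0.0733]
tool_rot: [1.0, 0.03, -0.0, -0.0]
force: [-0.0, 0.4, -1.8]
grip_width: 0.0134
```

Emit:
{"name": "send_rows", "arguments": {
  "targets": [
    {"claw": 1, "travel": [0, 0, 0.15], "roll": 0},
    {"claw": 1, "travel": [0, 0, 0.3], "roll": 0},
    {"claw": 1, "travel": [0, 0, 0.3], "roll": 0}
  ]
}}

```text
time: 8.8
tcp_pos: [0.5476, 0.116, 0.0703]
tool_rot: [1.0, 0.03, -0.0, -0.0]
force: [0.2, 0.3, -1.8]
grip_width: 0.0131
```

Emit:
{"name": "send_rows", "arguments": {
  "targets": [
    {"claw": 1, "travel": [0, 0, 0.15], "roll": 0},
    {"claw": 1, "travel": [0, 0, 0.3], "roll": 0},
    {"claw": 1, "travel": [0, 0, 0.3], "roll": 0}
  ]
}}

```text
time: 9.1
tcp_pos: [0.5476, 0.116, 0.0673]
tool_rot: [1.0, 0.03, -0.0, -0.0]
force: [0.5, -0.9, -1.4]
grip_width: 0.0132
```

Emit:
{"name": "send_rows", "arguments": {
  "targets": [
    {"claw": 1, "travel": [0, 0, 0.15], "roll": 0},
    {"claw": 1, "travel": [0, 0, 0.3], "roll": 0},
    {"claw": 1, "travel": [0, 0, 0.3], "roll": 0}
  ]
}}

```text
time: 9.4
tcp_pos: [0.5476, 0.116, 0.0643]
tool_rot: [1.0, 0.03, -0.0, 0.0]
force: [-0.2, -0.3, -2.9]
grip_width: 0.0132
```

Emit:
{"name": "send_rows", "arguments": {
  "targets": [
    {"claw": 1, "travel": [0, 0, 0.15], "roll": 0},
    {"claw": 1, "travel": [0, 0, 0.3], "roll": 0},
    {"claw": 1, "travel": [0, 0, 0.3], "roll": 0}
  ]
}}

```text
time: 9.7
tcp_pos: [0.5476, 0.116, 0.0613]
tool_rot: [1.0, 0.03, -0.0, 0.0]
force: [0.1, 0.9, -1.5]
grip_width: 0.0137
```

```bash
python3 - <<'E'
from h import *
plan([.5478,.116,.0483],3.4)
E
```

```text
travel [ 0.02 -0.    1.3 ] roll 0.0 now [0.5476 0.116  0.0613] ang 3.4 q6 -0.05 F [ 0.09  0.86 -1.54] grip 0.0137 t 9.7
```

Emit:
{"name": "send_rows", "arguments": {
  "targets": [
    {"claw": 1, "travel": [0, 0, 0.15], "roll": 0},
    {"claw": 1, "travel": [0, 0, 0.3], "roll": 0},
    {"claw": 1, "travel": [0, 0, 0.3], "roll": 0}
  ]
}}

```text
time: 10.0
tcp_pos: [0.5476, 0.116, 0.0583]
tool_rot: [1.0, 0.03, -0.0, -0.0]
force: [-0.3, -0.2, -1.4]
grip_width: 0.0129
```

Emit:
{"name": "send_rows", "arguments": {
  "targets": [
    {"claw": 1, "travel": [0, 0, 0.15], "roll": 0},
    {"claw": 1, "travel": [0, 0, 0.3], "roll": 0},
    {"claw": 1, "travel": [0, 0, 0.3], "roll": 0}
  ]
}}

```text
time: 10.3
tcp_pos: [0.5476, 0.116, 0.0553]
tool_rot: [1.0, 0.03, -0.0, 0.0]
force: [-0.1, -0.1, -1.2]
grip_width: 0.0131
```

Emit:
{"name": "send_rows", "arguments": {
  "targets": [
    {"claw": 1, "travel": [0, 0, 0.15], "roll": 0},
    {"claw": 1, "travel": [0, 0, 0.3], "roll": 0},
    {"claw": 1, "travel": [0, 0, 0.3], "roll": 0}
  ]
}}

```text
time: 10.6
tcp_pos: [0.5476, 0.116, 0.0523]
tool_rot: [1.0, 0.03, -0.0, -0.0]
force: [-0.6, 0.7, -1.6]
grip_width: 0.013
```

Emit:
{"name": "send_rows", "arguments": {
  "targets": [
    {"claw": 1, "travel": [0, 0, 0.1], "roll": 0},
    {"claw": 1, "travel": [0, 0, 0.2], "roll": 0},
    {"claw": 1, "travel": [0, 0, 0.2], "roll": 0}
  ]
}}

```text
time: 10.9
tcp_pos: [0.5477, 0.116, 0.0504]
tool_rot: [1.0, 0.03, -0.0, 0.0]
force: [-0.4, 0.6, -1.6]
grip_width: 0.0128
```

Emit:
{"name": "send_rows", "arguments": {
  "targets": [
    {"claw": 1, "travel": [0, 0, 0.1], "roll": 0},
    {"claw": 1, "travel": [0, 0, 0.1], "roll": 0}
  ]
}}

```text
time: 11.1
tcp_pos: [0.5477, 0.116, 0.0494]
tool_rot: [1.0, 0.03, -0.0, 0.0]
force: [-0.2, 0.7, -1.1]
grip_width: 0.0135
```

Emit:
{"name": "send_rows", "arguments": {
  "targets": [
    {"claw": 1, "travel": [0, 0, 0.05], "roll": 0},
    {"claw": 1, "travel": [0, 0, 0.05], "roll": 0}
  ]
}}

```text
time: 11.3
tcp_pos: [0.5478, 0.116, 0.049]
tool_rot: [1.0, 0.03, -0.0, -0.0]
force: [-0.1, 0.3, -1.4]
grip_width: 0.0133
```

Emit:
{"name": "send_rows", "arguments": {
  "targets": [
    {"claw": 1, "travel": [0, 0, 0.05], "roll": 0},
    {"claw": 1, "travel": [0, 0, 0.05], "roll": 0}
  ]
}}

```text
time: 11.5
tcp_pos: [0.5477, 0.116, 0.0485]
tool_rot: [1.0, 0.03, -0.0, -0.0]
force: [0.0, 0.0, -0.4]
grip_width: 0.0135
```

Step 1 is reached: the flange is just touching and there is no side force. Starting the clockwise turn in stages, lifted 0.5 mm, watching the force.

Emit:
{"name": "send_rows", "arguments": {
  "targets": [
    {"claw": 1, "travel": [0, 0, -0.05], "roll": 0},
    {"claw": 1, "travel": [0, 0, -0.05], "roll": 6},
    {"claw": 1, "travel": [0, 0, -0.05], "roll": 12},
    {"claw": 1, "travel": [0, 0, -0.05], "roll": 18},
    {"claw": 1, "travel": [0, 0, -0.05], "roll": 24},
    {"claw": 1, "travel": [0, 0, -0.05], "roll": 30},
    {"claw": 1, "travel": [0, 0, -0.05], "roll": 30}
  ]
}}

```text
time: 12.2
tcp_pos: [0.5478, 0.116, 0.0491]
tool_rot: [0.973, -0.23, 0.0, -0.0]
force: [-0.2, 0.1, -1.6]
grip_width: 0.0135
```

Emit:
{"name": "send_rows", "arguments": {
  "targets": [
    {"claw": 1, "travel": [0, 0, 0], "roll": 5},
    {"claw": 1, "travel": [0, 0, 0], "roll": 10},
    {"claw": 1, "travel": [0, 0, 0], "roll": 15},
    {"claw": 1, "travel": [0, 0, 0], "roll": 15}
  ]
}}

```text
time: 12.6
tcp_pos: [0.5478, 0.116, 0.0491]
tool_rot: [0.935, -0.354, 0.0, -0.0]
force: [0.1, 0.1, -1.4]
grip_width: 0.0133
```

```bash
python3 - <<'E'
from h import *
plan([.5478,.116,.049],-86.6); print(env.get_state()["torque"])
E
```

```text
travel [ 0.   -0.    0.01] roll 45.1 now [0.5478 0.116  0.0491] ang -41.5 q6 0.734 F [ 0.14  0.09 -1.39] grip 0.0133 t 12.6
[0.00058359 0.00057746 0.07008323]
```

Emit:
{"name": "send_rows", "arguments": {
  "targets": [
    {"claw": 1, "travel": [0, 0, 0], "roll": 5},
    {"claw": 1, "travel": [0, 0, 0], "roll": 10},
    {"claw": 1, "travel": [0, 0, 0], "roll": 10}
  ]
}}

```text
time: 12.9
tcp_pos: [0.5479, 0.116, 0.0491]
tool_rot: [0.901, -0.434, 0.0, -0.0]
force: [0.2, -0.2, -1.1]
grip_width: 0.0131
```

Emit:
{"name": "send_rows", "arguments": {
  "targets": [
    {"claw": 1, "travel": [0, 0, 0], "roll": 5},
    {"claw": 1, "travel": [0, 0, 0], "roll": 10},
    {"claw": 1, "travel": [0, 0, 0], "roll": 10}
  ]
}}

```text
time: 13.2
tcp_pos: [0.5486, 0.1159, 0.0494]
tool_rot: [0.86, -0.51, 0.001, -0.0]
force: [2.2, 0.4, -0.5]
grip_width: 0.0132
```

Emit:
{"name": "send_rows", "arguments": {
  "targets": [
    {"claw": 1, "travel": [0, 0, 0], "roll": 4},
    {"claw": 1, "travel": [0, 0, 0], "roll": 4}
  ]
}}

```text
time: 13.4
tcp_pos: [0.5488, 0.1159, 0.0494]
tool_rot: [0.842, -0.54, 0.001, -0.001]
force: [2.3, -1.4, -1.3]
grip_width: 0.0135
```

```bash
python3 - <<'E'
from h import *
plan([.5478,.116,.049],-86.6); print(env.get_state()["torque"])
p,d,K,W=grab("wrist"); np.savez("w5",p=p,d=d,K=K,W=W); save("w5",p)
E
```

```text
travel [-0.05  0.09  0.04] roll 21.24 now [0.5488 0.1159 0.0494] ang -65.36 q6 1.15 F [ 2.34 -1.44 -1.25] grip 0.0135 t 13.4
[-0.12148822 -0.63440944  0.02331739]
```

Side force of +2.3 N in x: the bolt's centre sits off toward −x, as the top camera hinted. I'll shift +1.5 mm in world x and continue.

Emit:
{"name": "send_rows", "arguments": {
  "targets": [
    {"claw": 1, "travel": [0.06, -0.14, 0], "roll": 0},
    {"claw": 1, "travel": [0.06, -0.14, 0], "roll": 0},
    {"claw": 1, "travel": [0.06, -0.14, 0], "roll": 0}
  ]
}}

```text
time: 13.75
tcp_pos: [0.5491, 0.1161, 0.049]
tool_rot: [0.841, -0.541, -0.0, 0.0]
force: [2.0, -1.1, -1.1]
grip_width: 0.0133
```

Emit:
{"name": "send_rows", "arguments": {
  "targets": [
    {"claw": 1, "travel": [0, 0, 0], "roll": 5},
    {"claw": 1, "travel": [0, 0, 0], "roll": 8},
    {"claw": 1, "travel": [0, 0, 0], "roll": 8}
  ]
}}

```text
time: 14.05
tcp_pos: [0.5493, 0.116, 0.049]
tool_rot: [0.801, -0.599, 0.0, -0.0]
force: [2.0, -0.1, -2.0]
grip_width: 0.0134
```

```bash
python3 - <<'E'
from h import *
plan([.5493,.116,.049],-86.6); print(env.get_state()["torque"])
E
```

```text
travel [ 0.  0. -0.] roll 13.02 now [0.5493 0.116  0.049 ] ang -73.58 q6 1.294 F [ 2.   -0.1  -2.01] grip 0.0134 t 14.05
[-0.08841833 -0.38645186 -0.00779036]
```

Emit:
{"name": "send_rows", "arguments": {
  "targets": [
    {"claw": 1, "travel": [0.03, -0.1, 0], "roll": 0},
    {"claw": 1, "travel": [0.03, -0.1, 0], "roll": 0},
    {"claw": 1, "travel": [0.03, -0.1, 0], "roll": 0}
  ]
}}

```text
time: 14.35
tcp_pos: [0.5497, 0.1161, 0.0488]
tool_rot: [0.801, -0.599, -0.001, 0.0]
force: [0.0, 0.8, -1.7]
grip_width: 0.0134
```

Emit:
{"name": "send_rows", "arguments": {
  "targets": [
    {"claw": 1, "travel": [0, 0, 0], "roll": 5},
    {"claw": 1, "travel": [0, 0, 0], "roll": 5},
    {"claw": 1, "travel": [0, 0, 0], "roll": 5}
  ]
}}

```text
time: 14.65
tcp_pos: [0.55, 0.116, 0.0489]
tool_rot: [0.775, -0.632, -0.0, 0.0]
force: [-0.8, -0.4, -0.8]
grip_width: 0.0132
```

```bash
python3 - <<'E'
from h import *
plan([.5493,.116,.049],-86.6); print(env.get_state()["torque"])
E
```

```text
travel [-0.01  0.07 -0.01] roll 8.13 now [0.55   0.116  0.0489] ang -78.47 q6 1.379 F [-0.79 -0.43 -0.76] grip 0.0132 t 14.65
[0.04296896 0.02630255 0.04842419]
```

Emit:
{"name": "send_rows", "arguments": {
  "targets": [
    {"claw": 1, "travel": [0, 0, 0], "roll": 4},
    {"claw": 1, "travel": [0, 0, 0], "roll": 4},
    {"claw": 1, "travel": [0, 0, 0], "roll": 4}
  ]
}}

```text
time: 14.95
tcp_pos: [0.5501, 0.116, 0.0489]
tool_rot: [0.752, -0.659, -0.0, 0.0]
force: [-0.2, 0.4, -0.8]
grip_width: 0.013
```

Emit:
{"name": "send_rows", "arguments": {
  "targets": [
    {"claw": 1, "travel": [0, 0, 0], "roll": 3},
    {"claw": 1, "travel": [0, 0, 0], "roll": 3},
    {"claw": 1, "travel": [0, 0, 0], "roll": 3}
  ]
}}

```text
time: 15.25
tcp_pos: [0.5502, 0.116, 0.049]
tool_rot: [0.735, -0.679, -0.0, 0.0]
force: [-0.0, 0.6, -2.0]
grip_width: 0.0132
```

```bash
python3 - <<'E'
from h import *
plan([.5493,.116,.049],-86.6); print(env.get_state()["torque"])
E
```

```text
travel [-0.01  0.09 -0.  ] roll 1.13 now [0.5502 0.116  0.049 ] ang -85.47 q6 1.501 F [-0.02  0.64 -2.02] grip 0.0132 t 15.25
[-0.02285856  0.11011294  0.06675588]
```

Emit:
{"name": "send_rows", "arguments": {
  "squeeze": 70,
  "targets": [
    {"claw": 1, "travel": [0, 0, 0], "roll": 1},
    {"claw": 1, "travel": [0, 0, -0.1], "roll": 1},
    {"claw": 1, "travel": [0, 0, -0.1], "roll": 1}
  ]
}}

```text
time: 15.55
tcp_pos: [0.5503, 0.116, 0.0501]
tool_rot: [0.728, -0.686, -0.0, 0.0]
force: [-1.3, 0.4, -0.8]
grip_width: 0.0131
```

Emit:
{"name": "send_rows", "arguments": {
  "targets": [
    {"claw": 1, "travel": [0, 0, -0.1], "roll": 0},
    {"claw": 1, "travel": [0, 0, -0.1], "roll": 0}
  ]
}}

```text
time: 15.75
tcp_pos: [0.5503, 0.116, 0.0511]
tool_rot: [0.728, -0.686, -0.0, 0.0]
force: [-1.3, -0.7, -0.6]
grip_width: 0.0129
```

Emit:
{"name": "send_rows", "arguments": {
  "targets": [
    {"claw": 1, "travel": [0, 0, -0.1], "roll": 0},
    {"claw": 1, "travel": [0, 0, -0.1], "roll": 0}
  ]
}}

```text
time: 15.95
tcp_pos: [0.5503, 0.116, 0.0521]
tool_rot: [0.728, -0.686, -0.0, 0.0]
force: [-1.4, -0.2, -0.3]
grip_width: 0.0129
```

Emit:
{"name": "send_rows", "arguments": {
  "targets": [
    {"claw": 1, "travel": [0, 0, -0.1], "roll": 0},
    {"claw": 1, "travel": [0, 0, -0.1], "roll": 0}
  ]
}}

```text
time: 16.15
tcp_pos: [0.5503, 0.116, 0.0532]
tool_rot: [0.728, -0.686, 0.0, 0.0]
force: [-1.8, -0.3, -1.3]
grip_width: 0.0127
```

Emit:
{"name": "send_rows", "arguments": {
  "targets": [
    {"claw": 1, "travel": [0, 0.04, -0.1], "roll": 0},
    {"claw": 1, "travel": [0, 0.04, -0.1], "roll": 0}
  ]
}}

```text
time: 16.35
tcp_pos: [0.5502, 0.116, 0.0543]
tool_rot: [0.728, -0.686, 0.0, -0.0]
force: [-0.3, 0.4, -0.9]
grip_width: 0.0136
```

Emit:
{"name": "send_rows", "arguments": {
  "targets": [
    {"claw": 1, "travel": [0, 0, -0.1], "roll": 0},
    {"claw": 1, "travel": [0, 0, -0.1], "roll": 0}
  ]
}}

```text
time: 16.55
tcp_pos: [0.5502, 0.116, 0.0552]
tool_rot: [0.728, -0.686, 0.0, -0.0]
force: [-0.0, 0.1, -1.1]
grip_width: 0.013
```

Emit:
{"name": "send_rows", "arguments": {
  "targets": [
    {"claw": 1, "travel": [0, 0, -0.1], "roll": 0},
    {"claw": 1, "travel": [0, 0, -0.1], "roll": 0}
  ]
}}

```text
time: 16.75
tcp_pos: [0.5501, 0.116, 0.0562]
tool_rot: [0.728, -0.686, 0.0, -0.0]
force: [-0.2, 0.1, -0.7]
grip_width: 0.013
```

Emit:
{"name": "send_rows", "arguments": {
  "targets": [
    {"claw": 1, "travel": [0, 0, -0.1], "roll": 0},
    {"claw": 1, "travel": [0, 0, -0.1], "roll": 0}
  ]
}}

```text
time: 16.95
tcp_pos: [0.55, 0.116, 0.0572]
tool_rot: [0.728, -0.686, 0.0, -0.0]
force: [0.7, 0.1, -1.2]
grip_width: 0.0131
```

Emit:
{"name": "send_rows", "arguments": {
  "targets": [
    {"claw": 1, "travel": [0, 0, -0.1], "roll": 0},
    {"claw": 1, "travel": [0, 0, -0.1], "roll": 0}
  ]
}}

```text
time: 17.15
tcp_pos: [0.55, 0.116, 0.0582]
tool_rot: [0.728, -0.686, 0.0, -0.0]
force: [-0.3, 0.2, -1.1]
grip_width: 0.013
```

Emit:
{"name": "send_rows", "arguments": {
  "targets": [
    {"claw": 1, "travel": [0, 0, -0.1], "roll": 0},
    {"claw": 1, "travel": [0, 0, -0.1], "roll": 0}
  ]
}}

```text
time: 17.35
tcp_pos: [0.55, 0.116, 0.0592]
tool_rot: [0.728, -0.686, 0.0, -0.0]
force: [0.1, -0.0, -2.1]
grip_width: 0.0128
```

Emit:
{"name": "send_rows", "arguments": {
  "targets": [
    {"claw": 1, "travel": [0, 0, -0.1], "roll": 0},
    {"claw": 1, "travel": [0, 0, -0.1], "roll": 0}
  ]
}}

```text
time: 17.55
tcp_pos: [0.5499, 0.116, 0.06]
tool_rot: [0.728, -0.686, -0.0, 0.0]
force: [0.3, -0.6, -2.1]
grip_width: 0.0131
```

Emit:
{"name": "send_rows", "arguments": {
  "targets": [
    {"claw": 1, "travel": [0, 0, -0.1], "roll": 0},
    {"claw": 1, "travel": [0, 0, -0.1], "roll": 0}
  ]
}}

```text
time: 17.75
tcp_pos: [0.5497, 0.116, 0.0601]
tool_rot: [0.728, -0.686, -0.0, 0.0]
force: [3.4, -0.2, -11.8]
grip_width: 0.013
```

Emit:
{"name": "send_rows", "arguments": {
  "targets": [
    {"claw": 1, "travel": [0, 0, -0.03], "roll": 0},
    {"claw": 1, "travel": [0, 0, -0.03], "roll": 0}
  ]
}}

```text
time: 17.95
tcp_pos: [0.5497, 0.116, 0.0601]
tool_rot: [0.728, -0.686, -0.0, 0.0]
force: [5.1, 0.8, -20.7]
grip_width: 0.0126
```

Emit:
{"name": "send_rows", "arguments": {
  "targets": [
    {"claw": 1, "travel": [0, 0, 0], "roll": 0},
    {"claw": 1, "travel": [0, 0, 0], "roll": 0}
  ]
}}

```text
time: 18.15
tcp_pos: [0.5496, 0.116, 0.0601]
tool_rot: [0.728, -0.686, -0.0, 0.0]
force: [5.8, 0.3, -19.0]
grip_width: 0.013
```

Emit:
{"name": "send_rows", "arguments": {
  "targets": [
    {"claw": 1, "travel": [0, 0, 0.02], "roll": 0},
    {"claw": 1, "travel": [0, 0, 0.02], "roll": 0},
    {"claw": 1, "travel": [0, 0, 0.02], "roll": 0},
    {"claw": 1, "travel": [0, 0, 0.02], "roll": 0}
  ]
}}

```text
time: 18.55
tcp_pos: [0.5497, 0.116, 0.0601]
tool_rot: [0.728, -0.686, -0.0, 0.0]
force: [5.6, 1.0, -20.5]
grip_width: 0.0128
```

Emit:
{"name": "send_rows", "arguments": {
  "targets": [
    {"claw": 1, "travel": [0, 0, 0], "roll": 0},
    {"claw": 1, "travel": [0, 0, 0], "roll": 0},
    {"claw": 1, "travel": [0, 0, 0], "roll": 0},
    {"claw": 1, "travel": [0, 0, 0], "roll": 0},
    {"claw": 1, "travel": [0, 0, 0], "roll": 0},
    {"claw": 1, "travel": [0, 0, 0], "roll": 0}
  ]
}}

```text
time: 19.15
tcp_pos: [0.5496, 0.116, 0.0601]
tool_rot: [0.728, -0.686, -0.0, 0.0]
force: [5.7, 0.2, -20.8]
grip_width: 0.0132
```

The pull of about 17–20 N held for over a second without slip. Letting it down now.

Emit:
{"name": "send_rows", "arguments": {
  "targets": [
    {"claw": 1, "travel": [0, 0, 0.15], "roll": 0},
    {"claw": 1, "travel": [0, 0, 0.3], "roll": 0},
    {"claw": 1, "travel": [0, 0, 0.5], "roll": 0},
    {"claw": 1, "travel": [0, 0, 0.7], "roll": 0},
    {"claw": 1, "travel": [0, 0, 0.9], "roll": 0},
    {"claw": 1, "travel": [0, 0, 1.1], "roll": 0},
    {"claw": 1, "travel": [0, 0, 1.1], "roll": 0}
  ]
}}

```text
time: 19.85
tcp_pos: [0.5498, 0.116, 0.0499]
tool_rot: [0.728, -0.686, -0.0, 0.0]
force: [0.2, 0.7, -0.4]
grip_width: 0.0129
```

```bash
python3 - <<'E'
from h import *
plan([.55,.116,.0483],-86.6); print(env.get_state()["torque"])
E
```

```text
travel [-0.   -0.02  0.16] roll -0.0 now [0.5498 0.116  0.0499] ang -86.6 q6 1.521 F [ 0.16  0.75 -0.43] grip 0.0129 t 19.85
[ 0.05055619 -0.05538474  0.00302381]
```

Emit:
{"name": "send_rows", "arguments": {
  "targets": [
    {"claw": 1, "travel": [0, 0, 0.05], "roll": 0},
    {"claw": 1, "travel": [0, 0, 0.1], "roll": 0},
    {"claw": 1, "travel": [0, 0, 0.1], "roll": 0}
  ]
}}

```text
time: 20.15
tcp_pos: [0.5499, 0.116, 0.0491]
tool_rot: [0.728, -0.686, -0.0, 0.0]
force: [0.3, -0.4, -1.8]
grip_width: 0.013
```

Emit:
{"name": "send_rows", "arguments": {
  "targets": [
    {"claw": 1, "travel": [0, 0, 0.05], "roll": 0},
    {"claw": 1, "travel": [0, 0, 0.05], "roll": 0}
  ]
}}

```text
time: 20.35
tcp_pos: [0.5499, 0.116, 0.0486]
tool_rot: [0.728, -0.686, -0.0, -0.0]
force: [0.1, -0.1, -2.1]
grip_width: 0.013
```

Emit:
{"name": "send_rows", "arguments": {
  "targets": [
    {"claw": 1, "travel": [0, 0, 0.04], "roll": 0},
    {"claw": 1, "travel": [0, 0, 0.04], "roll": 0}
  ]
}}

```text
time: 20.55
tcp_pos: [0.55, 0.116, 0.0484]
tool_rot: [0.728, -0.686, 0.0, -0.0]
force: [-0.5, 0.6, 0.3]
grip_width: 0.0127
```

Emit:
{"name": "send_rows", "arguments": {
  "targets": [
    {"claw": 1, "travel": [0, 0, 0.03], "roll": 0},
    {"claw": 1, "travel": [0, 0, 0.03], "roll": 0}
  ]
}}

```text
time: 20.75
tcp_pos: [0.55, 0.116, 0.0484]
tool_rot: [0.728, -0.686, 0.0, -0.0]
force: [-1.8, 0.4, 4.0]
grip_width: 0.0129
```

Resting on the lips. Releasing and backing off straight up.

Emit:
{"name": "send_rows", "arguments": {
  "targets": [
    {"claw": 4, "travel": [0, 0, 0], "roll": 0},
    {"claw": 4, "travel": [0, 0, 0], "roll": 0},
    {"claw": 4, "travel": [0, 0, 0], "roll": 0},
    {"claw": 4, "travel": [0, 0, 0], "roll": 0},
    {"claw": 4, "travel": [0, 0, 0], "roll": 0}
  ]
}}

```text
time: 21.25
tcp_pos: [0.5499, 0.116, 0.0478]
tool_rot: [0.728, -0.686, -0.0, 0.0]
force: [0.5, 0.8, 0.4]
grip_width: 0.0397
```

Emit:
{"name": "send_rows", "arguments": {
  "targets": [
    {"claw": 4, "travel": [0, 0, -1], "roll": 0},
    {"claw": 4, "travel": [0, 0, -3], "roll": 0},
    {"claw": 4, "travel": [0, 0, -6], "roll": 0},
    {"claw": 4, "travel": [0, 0, -10], "roll": 0},
    {"claw": 4, "travel": [0, 0, -12], "roll": 0},
    {"claw": 4, "travel": [0, 0, -12], "roll": 0},
    {"claw": 4, "travel": [0, 0, -12], "roll": 0}
  ]
}}

```text
time: 21.95
tcp_pos: [0.55, 0.116, 0.1685]
tool_rot: [0.728, -0.686, 0.0, -0.0]
force: [-0.1, 0.2, -1.1]
grip_width: 0.0399
```

```bash
python3 - <<'E'
from h import *
plan([.55,.116,.0483],-86.6)
p,d,K,W=grab("wrist"); np.savez("w6",p=p,d=d,K=K,W=W); save("w6",p)
q=p.astype(int); m=((q[...,0]>2.5*q[...,1])&(q[...,0]>80)).astype(np.uint8)
n,l,st,c=cv2.connectedComponentsWithStats(m); i=1+np.argmax(st[1:,4]); v,u=np.nonzero(l==i)
P=np.array([pw(a,b,d[b,a],K,W) for a,b in zip(u,v)]); T=P[P[:,2]>np.percentile(P[:,2],95)-.003]
print(T.mean(0),cv2.minAreaRect((T[:,:2]*1000).astype(np.float32)))
E
```

```text
travel [0.000e+00 1.000e-02 1.202e+01] roll 0.0 now [0.55   0.116  0.1685] ang -86.6 q6 1.521 F [-0.14  0.2  -1.07] grip 0.0399 t 21.95
[0.55078771 0.11639466 0.07863411] ((576.873291015625, 118.18050384521484), (80.70664978027344, 12.22052001953125), 3.6106672286987305)
```

View pics/w6.png

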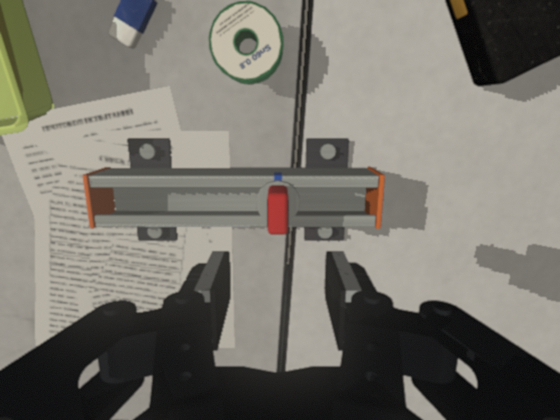

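The last view shows the bolt standing free at the blue mark, handle top at (278,208), square across the strut. Its handle top is at z = 0.0786 (0.078 expected with the flange on the lips), and the spool and eraser look untouched. Handing in.

```bash
python3 -c "
from plant import env
print(env.close_job())"
```

```text
the job is handed in; nothing more can be done
None
```

The bolt is in the strut at the blue mark, caught under the lips and released, and the job is handed in at about 22 s of the 72 s allowed. No verdict was reported.

- **Insertion:** the head went down through the slot lengthwise with no side force until the flange touched the lips.
- **Quarter turn:** it turned clockwise to within about 0.1° of square. Partway round the head touched a side wall with about 2 N, because the bolt sat 1–2 mm off centre in the grip. I shifted it about 2.5 mm across the slot to clear it.
- **Pull test:** the head caught after about 11.5 mm of play. I held a wrist reading of about 19–21 N for over a second, and nothing slipped. Taking off the bolt's weight, that is about 18–20 N, more than the 15 N asked but under the 30 N limit. My attempt to ease it down made no difference.
- **Last checks:**
  - The bolt is upright, with the handle top at z = 0.0786 m (0.078 expected with the flange on the lips).
  - It is within a few millimetres of the mark.
  - The handle is at 3.6°, against a measured 3.4° for square across the strut.
  - The gripper was 12 cm above it, touching nothing.
  - The spool and eraser look untouched in the last picture, and only part of the battery is in view. I did not measure their positions.

The wrist and top cameras disagreed by about 2 mm, so I relied on camera-relative measurements and the force readings for the fit.

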